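Unhook a parts tray from its rack

ROBOT

A 6-joint arm with a two-finger parallel gripper is mounted at the origin on the work surface. World frame = base frame: x ahead of the robot, y to its left, z up, the work surface at z = 0. Lengths are in m, angles in rad, forces in N, time in s.
With the tool pointing down it reaches from about 0.35 to 0.975 m from the base axis. Payload 4.9 kg.
Tool frame: the origin (TCP) lies at the very end of the fingers, on their centre line; the grasp point (between the pads) lies 19 mm behind it; x points along the fingers, z is the direction in which the jaws open and shut, and the axes are right-handed (so a half turn about x gives the same grasp; the last joint's range is limited). The gripper opens to 85 mm and grips with 20 to 120 N. Pads are 22 mm wide; open, the fingers measure 114 mm over their backs; the gripper's body (76 mm by 85 mm) begins 54 mm behind the grasp point. The pads swing forward as they close: fully open they stand 13 mm farther back than shut.
Start: joints at [1.177, 0.053, 1.613, -0, 1.476, -0.119], TCP at [0.17, 0.602, 0.231] pointing down, gripper open.
Joint ranges: [-3.01, 3.01], [-1.01, 2.22], [0.06, 2.58], [-1.02, 4.17], [0.09, 2.62], [-3.14, 3.14]. Speed limits (rad/s): [2.57, 2.57, 3.14, 3.14, 3.14, 3.14].

INTERFACE

Orientations are given as a rotation vector (axis times angle).
In Python, from station import ctrl, imaging gives the robot as it stands. The module is installed in compiled form; this text tells all that it offers.
- The arm moves only by the shell command python3 -m jog 'ROWS' [FORCE]. ROWS is JSON, a list that holds one entry, the list of rows, each a list of 5 numbers: the shift along the tool's x, y, z in m, then the turn about the tool's x in rad, then the closure, from -1 (fully open) to 1 (shut). A call has 1 to 12 rows; each row is the pose to reach, as a shift and turn from the pose measured when the call began, along the tool's axes at that moment; what a row does not reach only later rows make up. A row lasts 1/10 s, in which the tool goes at most 50 mm and 8.59 degrees, less where a joint would pass 70% of its speed; a pose out of reach is approached as far as the arm can. A call with a gripper value outside its range is refused whole. The fingers move at their own pace and stop on an object; FORCE is the grip in N (left out, the last holds). Time passes only in rows, so rows that repeat a pose let the fingers close. It gives the time, the measured TCP pose, the force and the opening at its end, in the units of the state.
- ctrl.get_obs(): the state, without advancing time (a new reading comes with each control period).
- imaging.get_image(name): name is "scene" or "top" or "wrist"; returns a dict with "color" (400x640x3 uint8, red, green, blue), "intrinsics" (3x3 intrinsics, pixels), "R" (3x3) and "t" (3): a world point X has camera coordinates R X + t. Camera axes: x right, y down, z forward; pixel columns grow to the right and rows downward; lengths in m; the calibration is good to about 2 mm. A picture is of the moment at which its call begins. There is no depth.
- ctrl.finish_job(): hands the job in, once; it reports no verdict.
The state is a dict: "t": time; "q": joint angles; "dq": joint speeds; "effort": joint torques, N m; "tool_pos": TCP position; "tool_rot": TCP orientation; "contact_force": force on the tool from outside, world axes, zero at the start; "wrist_torque": the same for the moment, N m; "opening": finger opening in m.
Only numpy, scipy, OpenCV 4.12 (cv2) and the standard library are available. Lean on these libraries where they do the work, as an engineer would, in place of code of your own. Each camera call takes 0.05 s, during which the arm holds its last target.

TASK

Take the tray with the straight beams out of the rack and set it down gently, level, in the middle of the work mat. A springy strip hidden in the rack catches the tray's rear hook: draw the tray out softly until you feel it catch, raise its front to dip the hook under the strip, and draw it clear without forcing anything. Never tip the tray so far that the parts would spill, and leave the other tray and everything else where it is.

Things in the scene. Friction and masses are not known exactly. Their poses are not given: they have to be found in the camera images.
- rack: Plywood tray rack, fixed. Origin on the table, below the middle of the front edge of its roof; x points into the rack, away from the robot, z up. Floor board (trays slide on it) 8 mm thick, 220 mm wide, from x = -120 (open porch) to +130 mm. Two bays 98 mm wide, middles at y = +53 and -53 mm; roof from x = 0 to 130 mm, underside 74, top 80 mm above the table.
- rack_strip (a point): Point of the rack at x = 24.5 mm, y = 0, 47 mm above the table: the middle of where the hidden steel retaining strip may be. The strip hangs across both bays, 22 mm thick along x, lower edge 39 mm above the floor board. Its front face lies anywhere from x = 2 to 47 mm in the rack, a new place each time: feel for it. Springy towards the robot (3 N per mm), rigid upwards; over 18 N harms it or the rack.
- tray_pull (a point): Where to pinch the beam tray (white plastic, five straight grey beams and one across; in either bay; 245 to 455 g): an upright plate on its front wall, 12 mm thick (y), 34 mm long (x), 18 to 60 mm above the tray's underside. This point is 45 mm above the underside, 75 mm ahead of the box's middle, 130 mm ahead of the rear wall's outer face. Axes are the tray's: z up, x to its rear (into the rack).
- tray_center (a point): The beam tray: middle of its open box, 110 mm long (x), 84 wide (y), 36 high, walls 3 mm; 18 mm above the underside. In the rack it slides out freely for some 20 to 71 mm; then its hook meets the back of the strip. Only there, or up to about 3 mm before, can the front be raised; sooner, the rim jams under the strip.
- tray_hook (a point): The beam tray's hook: middle of its top, 84 mm behind the box's middle, 46 mm above the underside. It stands up at the end of a tail (30 mm wide, 28 to 36 mm above the underside) behind the rear wall; its front face is 26 mm behind that wall, it is 6 mm thick.
- tray_rear (a point): The beam tray: middle of the lower edge of its rear wall, 55 mm behind the box's middle. When the front is raised the tray tips about this edge, which stays on the floor board, and the hook behind it dips; from about 15 degrees the hook passes under the strip, 20 to 22 degrees is comfortable.
- wheels_center (a point): The other tray, of the same make, with nine small grey wheels in it: the middle of its box, 18 mm above the underside. It stays in its bay.
- mat_center (a point): The black rubber work mat, fixed flat on the table, 220 mm (x) by 180 mm (y), 3 mm thick: middle of its upper face.
- bottle: Bystander: upright bottle, 44 mm across, 110 mm high; origin at the middle of its underside.
- jar: Bystander: jar with a lid, 60 mm across, 60 mm high; origin at the middle of its underside.
- roll: Bystander: roll of tape lying flat, 84 mm across, 24 mm high; origin at the middle of its underside.
- driver: Bystander: screwdriver lying on the table.
- girder: Bystander: grey plastic model girder, 120 x 50 x 24 mm, lying on the rack's roof; origin at the middle of its underside.
- bin: Bystander: clear open bin, 130 x 100 x 45 mm; origin at the middle of its underside.
- cup: Bystander: white cup, 72 mm across, 85 mm high; origin at the middle of its underside.

How it is judged:
On the way, in this order (a step that is already met when the one before it is completed fails the run):
1. the tray's front is raised (tipped more than 0.15 rad) while its hook is still under the roof (angle between tray_center's own z axis and vertical above 0.15 rad and x of tray_hook in the frame of rack above 0.005 m), for 0.1 s.
2. the hook is out in front of the rack's roof (x of tray_hook in the frame of rack below -0.005 m), for 0.1 s.
At the end, for the whole second after the job is handed in: The beam tray stands on the mat, level within 0.06 rad, the middle of its box within 40 mm of the mat's middle, at rest and released (horizontal distance between tray_center and mat_center below 0.04 m and angle between tray_center's own z axis and vertical below 0.06 rad and z of tray_center in the frame of mat_center below 0.023 m and linear speed of tray below 0.02 m/s and contact force between the fingers and tray below 0.1 N); the robot touches nothing.
It fails at once if more than 18 N between the tray and the rack or its strip (contact force between tray and rack above 18 N).
It fails at once if the tray is dropped or pressed on the mat (more than 40 N) (contact force between tray and mat above 40 N).
It fails at once if the tray is tipped more than 0.7 rad (angle between tray_center's own z axis and vertical above 0.7 rad).
It fails at once if the other tray is moved by more than 15 mm (distance of wheels_center from where it was at the start of the episode above 0.015 m).
It fails at once if a bystander is moved by more than 20 mm (distance of any of bottle, jar, roll, driver, girder, bin, cup from where it was at the start of the episode above 0.02 m).
It also fails if it takes over 64 s, if anything falls off the work surface, if the arm or the gripper's body presses on something with over 40 N, if the wrist force passes 120 N, or if a joint passes its speed limit or range.

## Working session

There is one attempt and no reset: what is moved stays moved. The work goes in short steps, Python scripts to look and compute and a shell command to move; the robot and the scene stay as the last step left them, time stands still between calls to the robot, and variables do not carry over. Pictures are saved under pics/ and viewed, and the job is handed in when it is done.

```bash
mkdir -p pics
cat > h.py <<'E'
import numpy as np,cv2
from station import ctrl,imaging
from scipy.spatial.transform import Rotation as Ro
def shot(n,f):
    d=imaging.get_image(n); cv2.imwrite('pics/'+f,d['color'][:,:,::-1]); 
    np.savez('pics/'+f+'.npz',K=d['intrinsics'],R=d['R'],t=d['t'],c=d['color']); return d
def load(f): return np.load('pics/'+f+'.npz')
def ray(d,u,v,z):
    K,R,t=d['K'],d['R'],d['t']; o=-R.T@t; w=R.T@np.linalg.solve(K,[u,v,1]); return o+w*(z-o[2])/w[2]
def proj(d,X):
    c=d['K']@(d['R']@np.asarray(X,float)+d['t']); return c[:2]/c[2]
E
python3 - <<'E'
from h import *
for n in ['scene','top','wrist']: shot(n,n+'0.png')
o=ctrl.get_obs(); print(o)
print(Ro.from_rotvec(o['tool_rot']).as_matrix().round(3))
E
```

```text
{'t': 0.15, 'q': array([ 1.17700599e+00,  5.32225215e-02,  1.61396851e+00,  1.27410275e-05,
        1.47598777e+00, -1.19049769e-01]), 'dq': array([-0.00044281, -0.00112691, -0.00444987, -0.00169441, -0.00291291,
       -0.00062819]), 'effort': array([ 1.58200032e-04, -3.94236910e+01, -3.70723879e+01, -9.34507648e-05,
        4.61972086e-03,  4.51091273e-05]), 'tool_pos': array([0.16940215, 0.60110778, 0.23034073]), 'tool_rot': array([-1.00532301,  1.32814391,  1.00400895]), 'contact_force': array([ 0.1406278 , -0.83345841, -0.51073432]), 'wrist_torque': array([ 0.03900412,  0.04437932, -0.00956855]), 'opening': 0.08563888769686666}
[[-0.001 -0.962  0.271]
 [-0.001  0.271  0.962]
 [-1.     0.    -0.002]]
```

View pics/scene0.png

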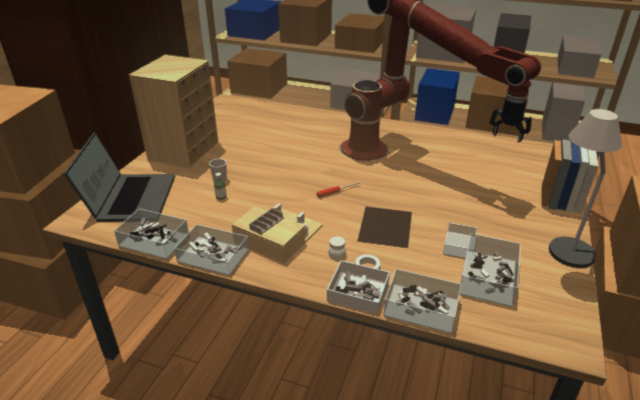

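View pics/top0.png

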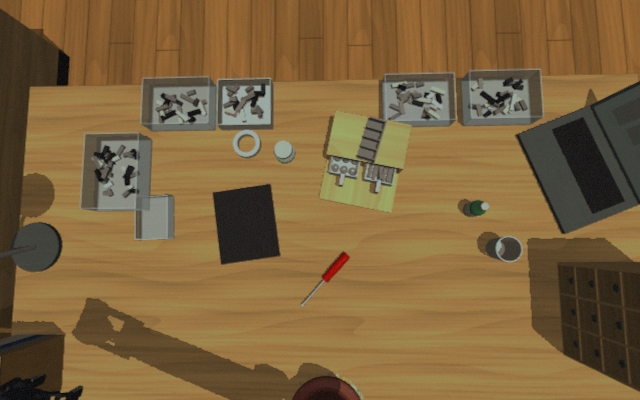

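View pics/wrist0.png

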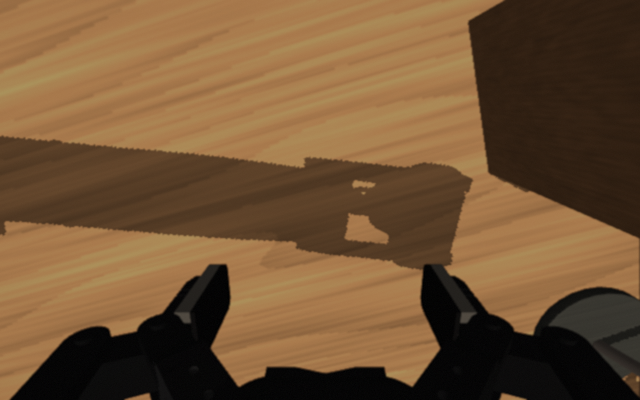

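The top view has image up = world +x and image left = +y. The rack is around (365,160) and the beam tray is in the right-hand bay, with its plate at about (378,187). The mat is at (246,223). I'll zoom in on the rack.

Run:
```python
from h import *
d=load('top0.png'); c=d['c'][100:225,310:425,::-1]
cv2.imwrite('pics/z1.png',cv2.resize(c,None,fx=4.8,fy=4.8,interpolation=cv2.INTER_CUBIC)[:600])
print(d['K'],-d['R'].T@d['t'])
m=(d['c'].max(2)<45).astype(np.uint8); m[:175]=0;m[275:]=0;m[:,:205]=0;m[:,290:]=0
n,l,s,ce=cv2.connectedComponentsWithStats(m); k=1+s[1:,4].argmax(); r=cv2.minAreaRect(np.argwhere(l==k)[:,::-1].astype(np.float32)); print(r)
b=cv2.boxPoints(r); print([ray(d,*p,0.003).round(3) for p in b], ray(d,*r[0],.003))
```

```text
[[364.80343654   0.         318.09820481]
 [  0.         364.80343654 205.22679262]
 [  0.           0.           1.        ]] [ 0.49174501 -0.02244842  1.09329958]
((245.43096923828125, 223.6258087158203), (72.18016815185547, 58.187347412109375), 82.7249984741211)
[array([0.644, 0.344, 0.003]), array([0.665, 0.167, 0.003]), array([0.449, 0.138, 0.003]), array([0.428, 0.312, 0.003])] [0.54566602 0.2400218  0.003     ]
```

View pics/z1.png

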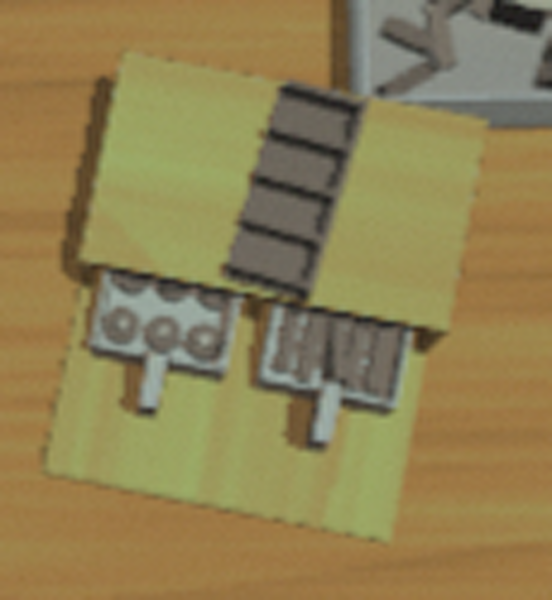

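```bash
cat >> h.py <<'E'
def rackfit(d,P,Q):
    from scipy.optimize import least_squares
    def f(p):
        c,s=np.cos(p[2]),np.sin(p[2])
        return np.concatenate([proj(d,[p[0]+c*x-s*y,p[1]+s*x+c*y,z])-q for (x,y,z),q in zip(P,Q)])
    r=least_squares(f,[0.7,-.1,-.2]); return r.x,r.fun
E
python3 - <<'E'
from h import *
d=load('top0.png')
z=lambda u,v:np.array([310+(u+.5)/4.8-.5,100+(v+.5)/4.8-.5])
P=[(.13,.11,.08),(.13,-.11,.08),(0,-.11,.08),(0,.11,.08),(-.12,.11,.008),(-.12,-.11,.008)]
Q=[z(122,52),z(488,122),z(447,330),z(82,262),z(45,472),z(390,542)]
x,f=rackfit(d,P,Q); print(x,f.round(2))
c,s=np.cos(x[2]),np.sin(x[2]); Rk=np.array([[c,-s],[s,c]])
for n,(u,v,h) in dict(pf=(318,446,.068),pr=(333,384,.068),wl=(254,378,.044),wr=(395,408,.044),wheelpf=(147,409,.068)).items():
    X=ray(d,*z(u,v),h); print(n,X.round(4),(Rk.T@(X[:2]-x[:2])).round(4))
E
```

```text
[ 0.71468489 -0.11335278 -0.20783406] [ 0.08 -0.21  0.23 -0.66  0.45  0.47 -0.65 -0.2  -0.49  0.32  0.33  0.27]
pf [ 0.6276 -0.1451  0.068 ] [-0.0787 -0.049 ]
pr [ 0.6643 -0.1546  0.068 ] [-0.0408 -0.0508]
wl [ 0.6726 -0.1104  0.044 ] [-0.0418 -0.0058]
wr [ 0.6533 -0.1945  0.044 ] [-0.0433 -0.092 ]
wheelpf [ 0.6507 -0.0451  0.068 ] [-0.0767  0.0536]
```

```bash
cat >> h.py <<'E'
RK=[0.71468,-0.11335,-0.20783]
def rk2w(x,y,rk=RK):
    c,s=np.cos(rk[2]),np.sin(rk[2]); return np.array([rk[0]+c*x-s*y,rk[1]+s*x+c*y])
def w2rk(p,rk=RK):
    c,s=np.cos(rk[2]),np.sin(rk[2]); a,b=p[0]-rk[0],p[1]-rk[1]; return np.array([c*a+s*b,-s*a+c*b])
def go(X,yaw=None):
    "shift in tool axes to world TCP X, turn so tool z along rack y"
    o=ctrl.get_obs(); R=Ro.from_rotvec(o['tool_rot']).as_matrix()
    s=R.T@(np.array(X)-o['tool_pos']); a=np.arctan2(R[1,2],R[0,2])
    tgt=(RK[2] if yaw is None else yaw)+np.pi/2; dd=(tgt-a+np.pi/2)%np.pi-np.pi/2
    print('t',round(o['t'],2),'pos',o['tool_pos'].round(4),'rack',w2rk(o['tool_pos']).round(4),'shift',s.round(4),'turn',round(-dd,4),'F',o['contact_force'].round(2),'op',round(o['opening'],4))
E
python3 - <<'E'
from h import *
p=rk2w(-.066,-.0495); go([*p,.20])
E
```

```text
t 0.15 pos [0.1694 0.6011 0.2303] rack [-0.681   0.5866] shift [ 0.0311 -0.6561 -0.5935] turn -0.0669 F [ 0.14 -0.83 -0.51] op 0.0856
```

```bash
python3 -m jog '[[[0,-0.03,-0.03,0,-1],[0,-0.065,-0.06,0,-1],[0,-0.1,-0.09,0,-1],[0,-0.13,-0.12,0,-1],[0,-0.165,-0.15,0,-1],[0,-0.2,-0.18,0,-1],[0,-0.23,-0.21,0,-1],[0,-0.265,-0.24,0,-1],[0,-0.3,-0.27,0,-1],[0,-0.33,-0.3,0,-1],[0,-0.365,-0.33,0,-1],[0,-0.365,-0.33,0,-1]]]'
python3 - <<'E'
from h import *
p=rk2w(-.066,-.0495); go([*p,.20])
E
```

```text
t: 1.35
tool_pos: [0.4331, 0.1805, 0.2306]
tool_rot: [-1.001, 1.331, 0.997]
contact_force: [0.2, 1.8, 0.3]
opening: 0.0855
t 1.35 pos [0.4331 0.1805 0.2306] rack [-0.3362  0.2295] shift [ 0.0315 -0.29   -0.2581] turn -0.074 F [0.19 1.78 0.32] op 0.0855
```

```bash
python3 -m jog '[[[0,-0.03,-0.025,0,-1],[0,-0.065,-0.06,-0.02,-1],[0.01,-0.1,-0.09,-0.03,-1],[0.02,-0.135,-0.12,-0.04,-1],[0.03,-0.17,-0.15,-0.05,-1],[0.03,-0.2,-0.18,-0.06,-1],[0.03,-0.235,-0.21,-0.074,-1],[0.0315,-0.265,-0.235,-0.074,-1],[0.0315,-0.29,-0.258,-0.074,-1],[0.0315,-0.29,-0.258,-0.074,-1]]]'
python3 - <<'E'
from h import *
p=rk2w(-.066,-.0495); go([*p,.20]); shot('wrist','w1.png'); shot('top','t1.png')
E
```

```text
t: 2.35
tool_pos: [0.641, -0.1506, 0.1991]
tool_rot: [-1.055, 1.304, 1.051]
contact_force: [-0.1, 0.9, 0.2]
opening: 0.0851
t 2.35 pos [ 0.641  -0.1506  0.1991] rack [-0.0644 -0.0516] shift [-0.0009  0.0016  0.0021] turn -0.003 F [-0.15  0.87  0.2 ] op 0.0851
```

View pics/w1.png

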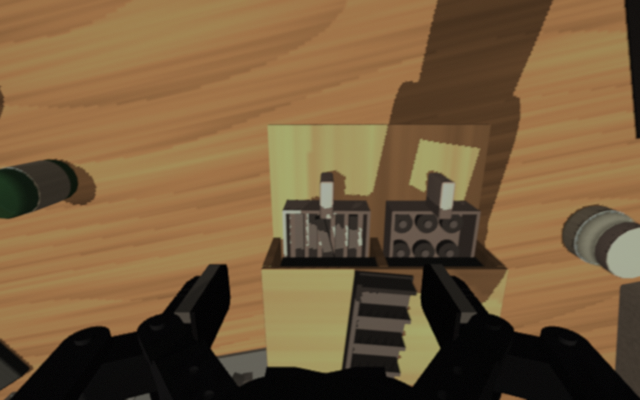

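The wrist view shows the beam tray's plate at (327,190), left of the wheel tray's plate at (446,193). I'll fit the rack and plate in this closer view.

Run:
```python
from h import *
d=load('w1.png'); c=d['c'][115:280,255:515,::-1]
c=cv2.resize(c,None,fx=3,fy=3,interpolation=cv2.INTER_CUBIC); cv2.imwrite('pics/z2.png',np.clip(c.astype(float)*1.5,0,255).astype(np.uint8))
print(-d['R'].T@d['t'])
for P in [(0,.11,.08),(0,-.11,.08),(-.12,.11,.008),(-.12,-.11,.008)]:
    w=[*rk2w(*P[:2]),P[2]]; print(P,((proj(d,w)-[255,115])*3).round(1))
for x in (-.079,-.045):
  for y in (-.0555,-.0435): print(x,y,((proj(d,[*rk2w(x,y),.068])-[255,115])*3).round(1))
```

```text
[ 0.56628298 -0.13509321  0.34156489]
(0, 0.11, 0.08) [764.1 458.6]
(0, -0.11, 0.08) [ 17.4 459.6]
(-0.12, 0.11, 0.008) [707.5  24.2]
(-0.12, -0.11, 0.008) [36.4 26.2]
-0.079 -0.0555 [200.9 188.3]
-0.079 -0.0435 [243.4 188.2]
-0.045 -0.0555 [201.6 301.9]
-0.045 -0.0435 [242.5 301.8]
```

View pics/z2.png

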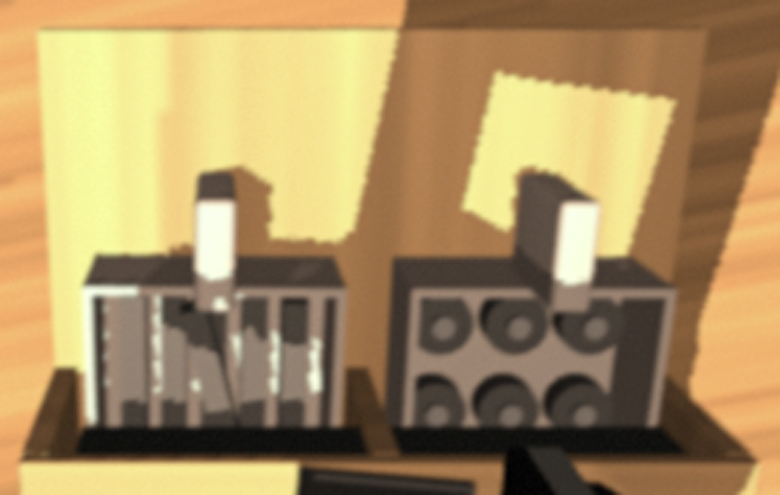

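```bash
python3 -m jog '[[[0.03,0,0.0005,0,-1],[0.065,0,0.001,0,-0.6],[0.1,0,0.001,0,-0.4],[0.13,0,0.001,0,-0.4],[0.15,0,0.001,0,-0.4],[0.163,0,0.001,0,-0.4],[0.163,0,0.001,0,-0.4]]]'
python3 - <<'E'
from h import *
p=rk2w(-.064,-.0505); go([*p,.036]); shot('wrist','w2.png')
E
```

```text
t: 3.15
tool_pos: [0.6379, -0.145, 0.0341]
tool_rot: [-1.053, 1.305, 1.059]
contact_force: [0.1, -0.4, -0.2]
opening: 0.0598
t 3.15 pos [ 0.6379 -0.145   0.0341] rack [-0.0686 -0.0468] shift [-0.0019 -0.0046 -0.0037] turn 0.0009 F [ 0.07 -0.37 -0.19] op 0.0598
```

View pics/w2.png

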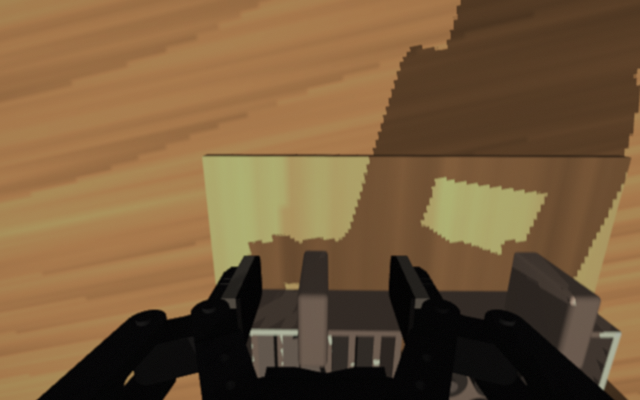

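```bash
python3 -m jog '[[[-0.001,-0.002,-0.002,0,-0.4],[-0.0015,-0.0045,-0.0037,0,-0.4],[-0.0015,-0.0045,-0.0037,0,-0.4],[-0.0015,-0.0045,-0.0037,0,-0.4]]]'
python3 - <<'E'
from h import *
p=rk2w(-.064,-.0505); go([*p,.036]); d=shot('wrist','w3.png')
E
```

```text
t: 3.6
tool_pos: [0.6434, -0.1506, 0.0384]
tool_rot: [-1.056, 1.302, 1.055]
contact_force: [-1.4, -0.5, -0.3]
opening: 0.0597
t 3.6 pos [ 0.6434 -0.1506  0.0384] rack [-0.062  -0.0512] shift [0.0024 0.0019 0.0007] turn 0.0004 F [-1.39 -0.55 -0.25] op 0.0597
```

View pics/w3.png

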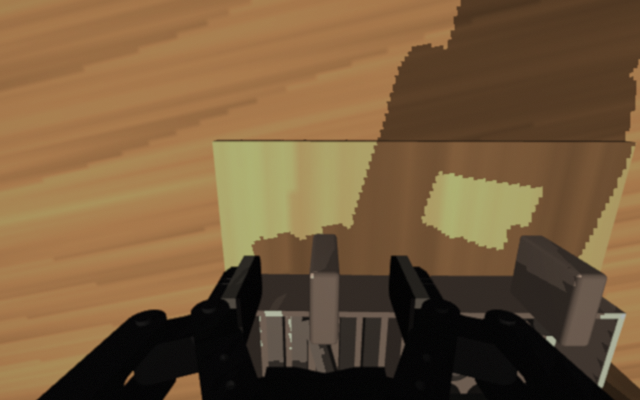

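```bash
python3 -m jog '[[[0.001,0.001,0,0,0],[0.001,0.001,0,0,0.4],[0.001,0.001,0,0,0.7],[0.001,0.001,0,0,1],[0.001,0.001,0,0,1],[0.001,0.001,0,0,1],[0.001,0.001,0,0,1],[0.001,0.001,0,0,1]]]' 20
python3 - <<'E'
from h import *
p=rk2w(-.064,-.0505); go([*p,.036]); d=shot('wrist','w4.png')
print(ctrl.get_obs()['contact_force'])
E
```

```text
t: 4.45
tool_pos: [0.6421, -0.1504, 0.037]
tool_rot: [-1.055, 1.303, 1.056]
contact_force: [-0.6, -1.5, -0.2]
opening: 0.0116
t 4.45 pos [ 0.6421 -0.1504  0.037 ] rack [-0.0634 -0.0512] shift [0.001  0.0006 0.0007] turn 0.0004 F [-0.59 -1.49 -0.2 ] op 0.0116
[-0.41083529 -1.43810018 -0.59739432]
```

View pics/w4.png

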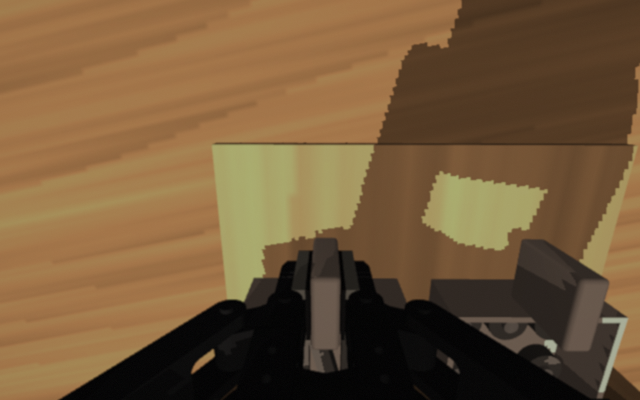

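```bash
cat >> h.py <<'E'
def st(gx=None,z0=.037):
    o=ctrl.get_obs(); F=o['contact_force']; r=w2rk(o['tool_pos']); R=Ro.from_rotvec(o['tool_rot']).as_matrix()
    fx,fy=w2rk(F[:2]+np.array(RK[:2])); 
    yaw=np.arctan2(R[1,2],R[0,2])-np.pi/2
    print('t %.2f rack x %.4f y %.4f z %.4f  Frack %.2f %.2f %.2f yawerr %.4f op %.4f'%(o['t'],*r,o['tool_pos'][2],fx,fy,F[2],yaw-RK[2],o['opening']),'T',o['wrist_torque'].round(2))
E
python3 -m jog '[[[0,0.002,0,0,1],[0,0.004,0,0,1],[0,0.006,0,0,1],[0,0.008,0,0,1],[0,0.01,0,0,1],[0,0.01,0,0,1]]]'; python3 -c 'from h import *;st()'
```

```text
t: 5.1
tool_pos: [0.6319, -0.1481, 0.037]
tool_rot: [-1.055, 1.303, 1.056]
contact_force: [0.4, -0.7, -1.2]
opening: 0.0117
t 5.10 rack x -0.0738 y -0.0511 z 0.0370  Frack 0.52 -0.64 -1.17 yawerr 0.0004 op 0.0117 T [ 0.11 -0.03 -0.06]
```

```bash
python3 -m jog '[[[0,0.002,0,0,1],[0,0.004,0,0,1],[0,0.006,0,0,1],[0,0.007,0,0,1],[0,0.007,0,0,1]]]'; python3 -c 'from h import *;st()'
python3 -m jog '[[[0,0.001,0,0,1],[0,0.002,0,0,1],[0,0.003,0,0,1],[0,0.003,0,0,1]]]'; python3 -c 'from h import *;st()'
```

```text
t: 5.6
tool_pos: [0.6247, -0.1466, 0.037]
tool_rot: [-1.055, 1.304, 1.056]
contact_force: [0.1, -0.2, -0.7]
opening: 0.0123
t 5.60 rack x -0.0812 y -0.0511 z 0.0370  Frack 0.17 -0.21 -0.68 yawerr 0.0004 op 0.0123 T [ 0.08 -0.13 -0.1 ]
t: 6.0
tool_pos: [0.6216, -0.146, 0.037]
tool_rot: [-1.055, 1.304, 1.057]
contact_force: [1.3, 0.4, -2.0]
opening: 0.0118
t 6.00 rack x -0.0843 y -0.0511 z 0.0370  Frack 1.24 0.63 -2.01 yawerr 0.0004 op 0.0118 T [ 0.05 -0.16 -0.05]
```

```bash
python3 -m jog '[[[0,0.001,0,0,1],[0,0.002,0,0,1],[0,0.003,0,0,1],[0,0.003,0,0,1]]]'; python3 -c 'from h import *;st()'
```

```text
t: 6.4
tool_pos: [0.6185, -0.1453, 0.037]
tool_rot: [-1.055, 1.304, 1.057]
contact_force: [0.2, 0.4, -0.3]
opening: 0.0116
t 6.40 rack x -0.0875 y -0.0511 z 0.0370  Frack 0.14 0.43 -0.33 yawerr 0.0005 op 0.0116 T [ 0.09 -0.21 -0.09]
```

```bash
python3 -m jog '[[[0,0.001,0,0,1],[0,0.002,0,0,1],[0,0.003,0,0,1],[0,0.003,0,0,1]]]'; python3 -c 'from h import *;st()'
```

```text
t: 6.8
tool_pos: [0.6154, -0.1446, 0.037]
tool_rot: [-1.054, 1.304, 1.057]
contact_force: [0.2, -0.4, -1.0]
opening: 0.0118
t 6.80 rack x -0.0907 y -0.0511 z 0.0370  Frack 0.30 -0.37 -0.97 yawerr 0.0005 op 0.0118 T [ 0.06 -0.22 -0.03]
```

```bash
python3 -m jog '[[[0,0.001,0,0,1],[0,0.002,0,0,1],[0,0.003,0,0,1],[0,0.003,0,0,1]]]'|grep force; python3 -c 'from h import *;st()'
```

```text
contact_force: [1.1, -0.7, -1.9]
t 7.20 rack x -0.0939 y -0.0511 z 0.0370  Frack 1.22 -0.49 -1.92 yawerr 0.0004 op 0.0117 T [ 0.02 -0.23 -0.11]
```

```bash
python3 -m jog '[[[0,0.001,0,0,1],[0,0.002,0,0,1],[0,0.003,0,0,1],[0,0.003,0,0,1]]]'|grep force; python3 -c 'from h import *;st()'
```

```text
contact_force: [0.1, 0.2, -1.8]
t 7.60 rack x -0.0971 y -0.0511 z 0.0370  Frack 0.06 0.17 -1.82 yawerr 0.0005 op 0.0119 T [ 0.02 -0.23 -0.04]
```

```bash
python3 -m jog '[[[0,0.001,0,0,1],[0,0.002,0,0,1],[0,0.003,0,0,1],[0,0.003,0,0,1]]]'|grep force; python3 -c 'from h import *;st()'
```

```text
contact_force: [0.4, 0.0, -1.2]
t 8.00 rack x -0.1003 y -0.0511 z 0.0370  Frack 0.43 0.13 -1.18 yawerr 0.0004 op 0.0116 T [ 0.04 -0.22  0.03]
```

```bash
python3 -m jog '[[[0,0.001,0,0,1],[0,0.002,0,0,1],[0,0.003,0,0,1],[0,0.003,0,0,1]]]'|grep force; python3 -c 'from h import *;st()'
```

```text
contact_force: [1.6, -0.2, -0.4]
t 8.40 rack x -0.1035 y -0.0511 z 0.0371  Frack 1.58 0.16 -0.40 yawerr 0.0005 op 0.0115 T [ 0.04 -0.27  0.01]
```

```bash
python3 -m jog '[[[0,0.001,0,0,1],[0,0.002,0,0,1],[0,0.003,0,0,1],[0,0.003,0,0,1]]]'|grep force; python3 -c 'from h import *;st()'
```

```text
contact_force: [0.5, 0.5, -1.6]
t 8.80 rack x -0.1067 y -0.0511 z 0.0371  Frack 0.38 0.58 -1.55 yawerr 0.0005 op 0.0115 T [ 0.04 -0.2  -0.07]
```

```bash
python3 -m jog '[[[0,0.001,0,0,1],[0,0.002,0,0,1],[0,0.003,0,0,1],[0,0.003,0,0,1]]]'|grep force; python3 -c 'from h import *;st()'
```

```text
contact_force: [0.9, 0.2, -0.5]
t 9.20 rack x -0.1099 y -0.0511 z 0.0371  Frack 0.85 0.39 -0.48 yawerr 0.0005 op 0.0119 T [-0.   -0.28 -0.04]
```

```bash
python3 -m jog '[[[0,0.001,0,0,1],[0,0.002,0,0,1],[0,0.003,0,0,1],[0,0.003,0,0,1]]]'|grep force; python3 -c 'from h import *;st()'
```

```text
contact_force: [1.1, -0.0, -0.8]
t 9.60 rack x -0.1131 y -0.0511 z 0.0371  Frack 1.06 0.18 -0.79 yawerr 0.0005 op 0.0119 T [ 0.02 -0.23 -0.  ]
```

```bash
python3 -m jog '[[[0,0.001,0,0,1],[0,0.002,0,0,1],[0,0.003,0,0,1],[0,0.003,0,0,1]]]'|grep force; python3 -c 'from h import *;st()'
```

```text
contact_force: [0.9, -0.1, -1.5]
t 10.00 rack x -0.1162 y -0.0511 z 0.0371  Frack 0.88 0.10 -1.47 yawerr 0.0005 op 0.0119 T [ 0.04 -0.32 -0.05]
```

```bash
python3 -m jog '[[[0,0.001,0,0,1],[0,0.002,0,0,1],[0,0.003,0,0,1],[0,0.003,0,0,1]]]'|grep force; python3 -c 'from h import *;st()'
```

```text
contact_force: [0.6, -0.6, -0.5]
t 10.40 rack x -0.1194 y -0.0511 z 0.0371  Frack 0.69 -0.48 -0.48 yawerr 0.0005 op 0.0117 T [ 0.05 -0.34 -0.03]
```

Run:
```python
from h import *
d=shot('top','t2.png'); c=d['color'][100:225,310:425,::-1]
cv2.imwrite('pics/z3.png',cv2.resize(c,None,fx=4.8,fy=4.8,interpolation=cv2.INTER_CUBIC)[:600])
```

```text
(no output)
```

View pics/z3.png

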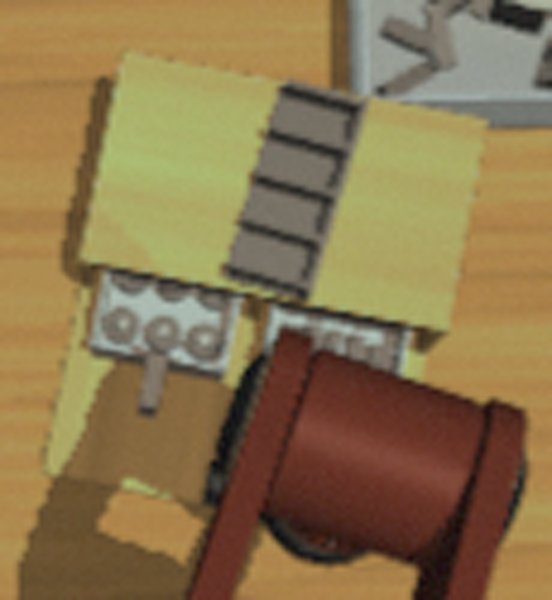

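Run:
```python
from h import *
shot('wrist','w5.png')
```

```text
(no output)
```

View pics/w5.png

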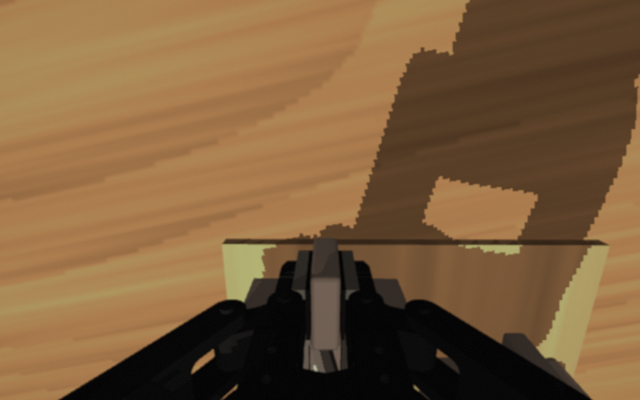

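The wrist view shows the plate in the same place in the jaws (325,300), so the tray is following. I'll keep drawing it out.

```bash
python3 -m jog '[[[0,0.001,0,0,1],[0,0.002,0,0,1],[0,0.003,0,0,1],[0,0.003,0,0,1]]]'|grep force; python3 -c 'from h import *;st()'
```

```text
contact_force: [0.5, -0.3, -0.8]
t 10.90 rack x -0.1226 y -0.0511 z 0.0372  Frack 0.57 -0.16 -0.81 yawerr 0.0005 op 0.0113 T [ 0.01 -0.29 -0.05]
```

```bash
python3 -m jog '[[[0,0.001,0,0,1],[0,0.002,0,0,1],[0,0.003,0,0,1],[0,0.003,0,0,1]]]'|grep force; python3 -c 'from h import *;st()'
```

```text
contact_force: [0.9, -1.0, -0.8]
t 11.30 rack x -0.1258 y -0.0511 z 0.0372  Frack 1.06 -0.82 -0.77 yawerr 0.0006 op 0.0118 T [ 0.04 -0.35 -0.03]
```

```bash
python3 -m jog '[[[0,0.001,0,0,1],[0,0.002,0,0,1],[0,0.003,0,0,1],[0,0.003,0,0,1]]]'|grep force; python3 -c 'from h import *;st()'
```

```text
contact_force: [0.3, -0.3, -0.7]
t 11.70 rack x -0.1290 y -0.0511 z 0.0372  Frack 0.36 -0.25 -0.69 yawerr 0.0006 op 0.0115 T [ 0.03 -0.3  -0.07]
```

```bash
python3 -m jog '[[[0,0.001,0,0,1],[0,0.002,0,0,1],[0,0.003,0,0,1],[0,0.003,0,0,1]]]'|grep force; python3 -c 'from h import *;st()'
```

```text
contact_force: [3.7, -1.2, -2.1]
t 12.10 rack x -0.1317 y -0.0512 z 0.0374  Frack 3.88 -0.40 -2.10 yawerr 0.0006 op 0.0115 T [-0.03 -0.57 -0.07]
```

Fx rose to 3.9 N and the wrist moment jumped, so it has probably caught. I'll confirm with a 1 mm step.

```bash
python3 -m jog '[[[0,0.0005,0,0,1],[0,0.001,0,0,1],[0,0.001,0,0,1]]]'|grep force; python3 -c 'from h import *;st()'
```

```text
contact_force: [5.0, -1.2, -3.5]
t 12.40 rack x -0.1323 y -0.0512 z 0.0375  Frack 5.11 -0.10 -3.52 yawerr 0.0006 op 0.0114 T [-0.1  -0.7  -0.04]
```

Caught: the hook meets the strip at about TCP x = -0.131. I'll ease back about 1.5 mm, then start a small lift along the arc around the rear edge and watch the forces.

```bash
python3 -m jog '[[[0,-0.001,0,0,1],[0,-0.002,0,0,1],[0,-0.002,0,0,1]]]'|grep force; python3 -c 'from h import *;st()'
python3 -m jog '[[[-0.001,-0.0004,0,0,1],[-0.002,-0.0008,0,0,1],[-0.003,-0.0012,0,0,1],[-0.003,-0.0012,0,0,1]]]'|grep force; python3 -c 'from h import *;st()'
```

```text
contact_force: [-1.1, -0.3, -0.7]
t 12.70 rack x -0.1310 y -0.0512 z 0.0373  Frack -1.00 -0.56 -0.72 yawerr 0.0007 op 0.0116 T [-0.05 -0.08 -0.02]
contact_force: [0.9, -0.7, -3.8]
t 13.10 rack x -0.1305 y -0.0512 z 0.0397  Frack 1.05 -0.52 -3.84 yawerr 0.0007 op 0.0115 T [ 0.    0.13 -0.02]
```

```bash
python3 -m jog '[[[-0.001,-0.0004,0,0,1],[-0.002,-0.0008,0,0,1],[-0.003,-0.0012,0,0,1],[-0.003,-0.0012,0,0,1]]]'|grep force; python3 -c 'from h import *;st()'
```

```text
contact_force: [0.5, -0.0, -3.5]
t 13.50 rack x -0.1294 y -0.0511 z 0.0428  Frack 0.45 0.09 -3.46 yawerr 0.0008 op 0.0119 T [-0.01  0.33 -0.03]
```

```bash
python3 -m jog '[[[-0.001,-0.0004,0,0,1],[-0.002,-0.0009,0,0,1],[-0.003,-0.0013,0,0,1],[-0.004,-0.0018,0,0,1],[-0.004,-0.0018,0,0,1]]]'|grep force; python3 -c 'from h import *;st();shot("wrist","w6.png")'
```

```text
contact_force: [-0.1, -0.2, -4.0]
t 14.00 rack x -0.1274 y -0.0511 z 0.0470  Frack -0.06 -0.26 -4.01 yawerr 0.0009 op 0.0118 T [0.11 0.22 0.02]
```

View pics/w6.png

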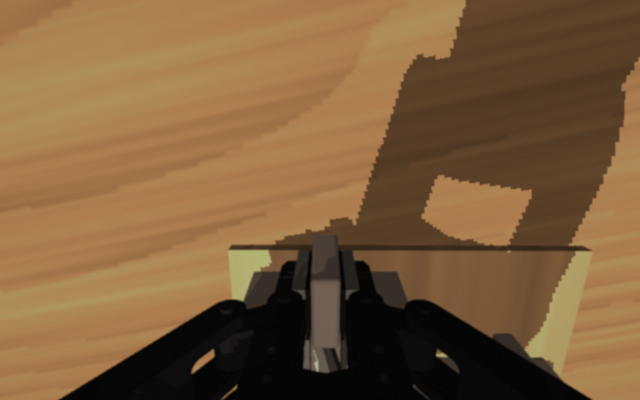

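```bash
python3 -m jog '[[[-0.002,-0.0011,0,0,1],[-0.004,-0.0022,0,0,1],[-0.006,-0.0033,0,0,1],[-0.008,-0.0044,0,0,1],[-0.0104,-0.0056,0,0,1],[-0.0104,-0.0056,0,0,1]]]'|grep force; python3 -c 'from h import *;st();shot("wrist","w7.png")'
```

```text
contact_force: [-0.4, -0.6, -4.1]
t 14.65 rack x -0.1212 y -0.0511 z 0.0578  Frack -0.23 -0.62 -4.07 yawerr 0.0009 op 0.0121 T [0.04 0.13 0.02]
```

View pics/w7.png

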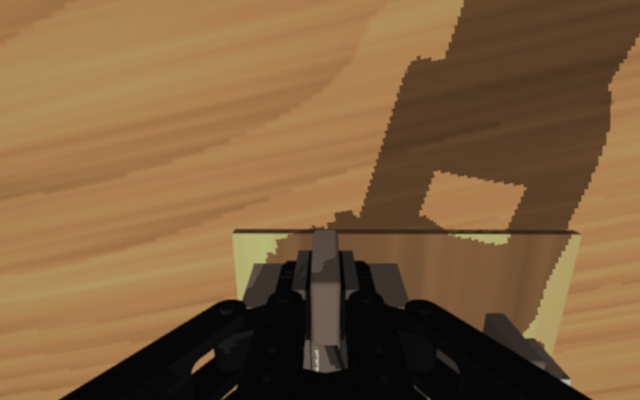

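```bash
python3 -m jog '[[[-0.003,-0.0018,0,0,1],[-0.006,-0.0036,0,0,1],[-0.009,-0.0054,0,0,1],[-0.0122,-0.0073,0,0,1],[-0.0122,-0.0073,0,0,1]]]'|grep force; python3 -c 'from h import *;st()'
```

```text
contact_force: [0.6, 1.1, -3.8]
t 15.20 rack x -0.1131 y -0.0512 z 0.0706  Frack 0.34 1.17 -3.75 yawerr 0.0009 op 0.0116 T [ 0.02  0.12 -0.08]
```

```bash
python3 -m jog '[[[-0.003,-0.0022,0,0,1],[-0.006,-0.0044,0,0,1],[-0.009,-0.0067,0,0,1],[-0.011,-0.0083,0,0,1],[-0.011,-0.0083,0,0,1]]]'|grep force; python3 -c 'from h import *;st();shot("wrist","w8.png");shot("top","t8.png");shot("scene","s8.png")
s=load("s8.png");c=s["c"][180:265,220:340,::-1];cv2.imwrite("pics/z8.png",cv2.resize(c,None,fx=6,fy=6,interpolation=cv2.INTER_CUBIC))'
```

```text
contact_force: [0.3, 0.5, -3.7]
t 15.70 rack x -0.1042 y -0.0512 z 0.0821  Frack 0.21 0.58 -3.67 yawerr 0.0009 op 0.0120 T [ 0.02  0.16 -0.05]
```

View pics/w8.png

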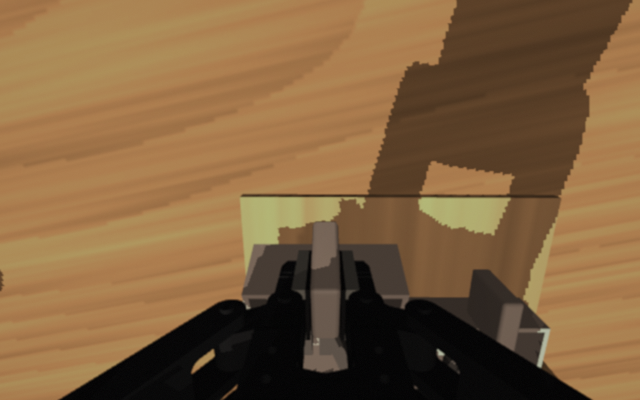

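View pics/z8.png

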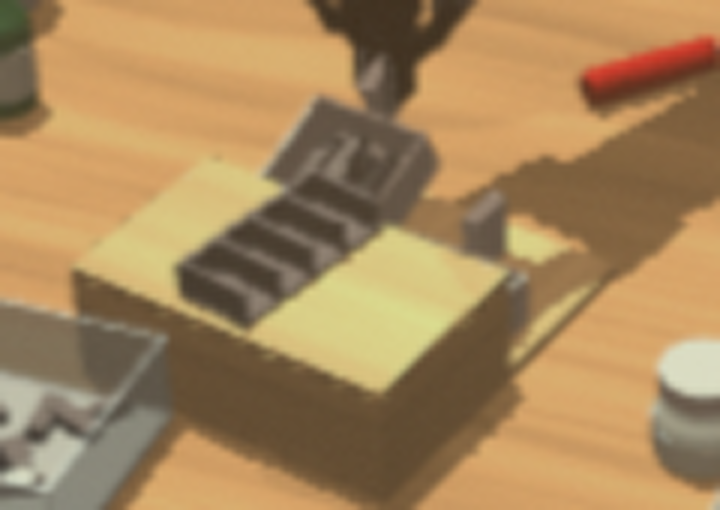

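The scene view shows the tray's front clearly raised. I'll check the angle in the wrist image, where the front-wall bottom edge is at row ~245 and the rim at row ~297.

Run:
```python
from h import *
d=load('w8.png')
gx,gz=-.1042,.0821+.019
for th in (12,16,18,20,21,22,24,27):
    t=np.radians(th);c,s=np.cos(t),np.sin(t)
    def tp(x,z): # rel to rear edge; grip at (-.133,.0485)
        x+=.133; z-=.0485
        return gx+x*c+z*s, gz-x*s+z*c
    out=[]
    for x,z in [(-.11,0),(-.11,.036)]:
        X,Z=tp(x,z)
        for y in (-.0512-.042,-.0512+.042): out+=list(proj(d,[*rk2w(X,y),Z]).round(0))
    print(th,out,'rear',np.round(tp(0,0),4))
```

```text
12 [np.float64(255.0), np.float64(260.0), np.float64(398.0), np.float64(260.0), np.float64(242.0), np.float64(306.0), np.float64(412.0), np.float64(306.0)] rear [0.0158 0.026 ]
16 [np.float64(255.0), np.float64(253.0), np.float64(398.0), np.float64(254.0), np.float64(242.0), np.float64(302.0), np.float64(411.0), np.float64(302.0)] rear [0.0103 0.0178]
18 [np.float64(255.0), np.float64(250.0), np.float64(398.0), np.float64(250.0), np.float64(242.0), np.float64(300.0), np.float64(411.0), np.float64(300.0)] rear [0.0073 0.0139]
20 [np.float64(255.0), np.float64(247.0), np.float64(398.0), np.float64(247.0), np.float64(243.0), np.float64(298.0), np.float64(411.0), np.float64(298.0)] rear [0.0042 0.01  ]
21 [np.float64(255.0), np.float64(246.0), np.float64(398.0), np.float64(246.0), np.float64(243.0), np.float64(297.0), np.float64(411.0), np.float64(297.0)] rear [0.0026 0.0082]
22 [np.float64(255.0), np.float64(244.0), np.float64(399.0), np.float64(244.0), np.float64(243.0), np.float64(296.0), np.float64(411.0), np.float64(296.0)] rear [0.0009 0.0063]
24 [np.float64(255.0), np.float64(241.0), np.float64(399.0), np.float64(241.0), np.float64(243.0), np.float64(294.0), np.float64(411.0), np.float64(295.0)] rear [-0.0024  0.0027]
27 [np.float64(254.0), np.float64(237.0), np.float64(399.0), np.float64(237.0), np.float64(243.0), np.float64(291.0), np.float64(410.0), np.float64(292.0)] rear [-0.0077 -0.0025]
```

The fit matches a tip of about 21° with the rear edge on the floor, so I'll draw it out gently.

```bash
python3 -m jog '[[[0,0.002,0,0,1],[0,0.004,0,0,1],[0,0.006,0,0,1],[0,0.008,0,0,1],[0,0.01,0,0,1],[0,0.01,0,0,1]]]'|grep force; python3 -c 'from h import *;st()'
```

```text
contact_force: [-0.9, 0.3, -2.9]
t 16.45 rack x -0.1149 y -0.0511 z 0.0818  Frack -0.90 0.12 -2.89 yawerr 0.0009 op 0.0115 T [0.03 0.24 0.  ]
```

```bash
python3 -m jog '[[[0,0.001,0,0,1],[0,0.002,0,0,1],[0,0.003,0,0,1],[0,0.004,0,0,1],[0,0.004,0,0,1]]]'|grep force; python3 -c 'from h import *;st()'
```

```text
contact_force: [-0.7, 0.0, -2.6]
t 16.95 rack x -0.1190 y -0.0511 z 0.0818  Frack -0.66 -0.10 -2.64 yawerr 0.0008 op 0.0117 T [ 0.01  0.12 -0.02]
```

```bash
python3 -m jog '[[[0,0.001,0,0,1],[0,0.002,0,0,1],[0,0.003,0,0,1],[0,0.003,0,0,1]]]'|grep force; python3 -c 'from h import *;st()'
```

```text
contact_force: [-0.2, -1.3, -3.0]
t 17.35 rack x -0.1222 y -0.0511 z 0.0818  Frack 0.04 -1.31 -2.98 yawerr 0.0008 op 0.0116 T [ 0.07  0.13 -0.01]
```

```bash
python3 -m jog '[[[0,0.001,0,0,1],[0,0.002,0,0,1],[0,0.003,0,0,1],[0,0.004,0,0,1],[0,0.004,0,0,1]]]'|grep force; python3 -c 'from h import *;st()'
```

```text
contact_force: [0.8, 0.5, -3.1]
t 17.85 rack x -0.1263 y -0.0511 z 0.0819  Frack 0.72 0.62 -3.06 yawerr 0.0008 op 0.0119 T [0.06 0.13 0.01]
```

Drawn 22 mm with no catch, so the hook is already passing under the strip. I'll continue.

```bash
python3 -m jog '[[[0,0.001,0,0,1],[0,0.002,0,0,1],[0,0.003,0,0,1],[0,0.004,0,0,1],[0,0.004,0,0,1]]]'|grep force; python3 -c 'from h import *;st()'
```

```text
contact_force: [-1.0, -0.4, -3.1]
t 18.35 rack x -0.1305 y -0.0511 z 0.0819  Frack -0.86 -0.59 -3.09 yawerr 0.0009 op 0.0116 T [0.07 0.14 0.04]
```

```bash
python3 -m jog '[[[0,0.001,0,0,1],[0,0.002,0,0,1],[0,0.003,0,0,1],[0,0.004,0,0,1],[0,0.005,0,0,1],[0,0.006,0,0,1],[0,0.006,0,0,1]]]'|grep force; python3 -c 'from h import *;st()'
```

```text
contact_force: [0.4, 0.5, -3.5]
t 19.05 rack x -0.1367 y -0.0512 z 0.0819  Frack 0.25 0.56 -3.51 yawerr 0.0008 op 0.0119 T [0.02 0.15 0.05]
```

```bash
python3 -m jog '[[[0,0.0015,0,0,1],[0,0.003,0,0,1],[0,0.0045,0,0,1],[0,0.006,0,0,1],[0,0.008,0,0,1],[0,0.01,0,0,1],[0,0.01,0,0,1]]]'|grep force; python3 -c 'from h import *;st()'
```

```text
contact_force: [-0.8, -0.5, -3.1]
t 19.75 rack x -0.1471 y -0.0512 z 0.0820  Frack -0.67 -0.66 -3.13 yawerr 0.0008 op 0.0118 T [ 0.1   0.21 -0.01]
```

```bash
python3 -m jog '[[[0,0.002,0,0,1],[0,0.004,0,0,1],[0,0.007,0,0,1],[0,0.01,0,0,1],[0,0.013,0,0,1],[0,0.016,0,0,1],[0,0.019,0,0,1],[0,0.022,0,0,1],[0,0.025,0,0,1],[0,0.025,0,0,1],[0,0.025,0,0,1]]]'|grep force; python3 -c 'from h import *;st();shot("wrist","w9.png");shot("top","t9.png")
s=load("t9.png");c=s["c"][100:240,300:440,::-1];cv2.imwrite("pics/z9.png",cv2.resize(c,None,fx=4.2,fy=4.2,interpolation=cv2.INTER_CUBIC))'
```

```text
contact_force: [-0.4, 0.3, -3.8]
t 20.85 rack x -0.1722 y -0.0512 z 0.0822  Frack -0.45 0.18 -3.77 yawerr 0.0008 op 0.0119 T [0.04 0.21 0.01]
```

View pics/w9.png

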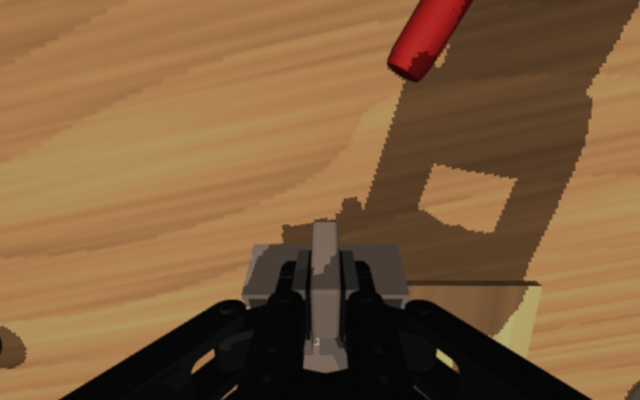

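View pics/z9.png

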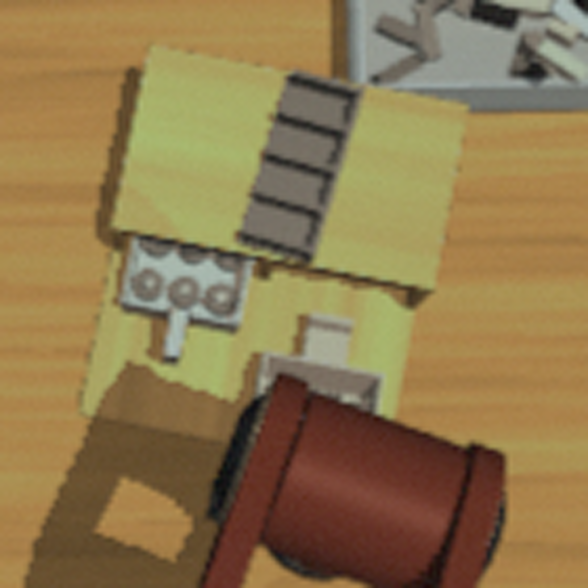

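The wrist image shows the tray still tipped about 21°. In the top view the tail and hook, at about (325,335) of the crop, are clear of the roof edge. I'll lower the front along the arc to nearly level, tighten the grip, and then lift.

```bash
python3 -m jog '[[[0.004,0.003,0,0,1],[0.008,0.006,0,0,1],[0.0116,0.009,0,0,1],[0.016,0.0118,0,0,1],[0.02,0.0144,0,0,1],[0.0242,0.017,0,0,1],[0.028,0.019,0,0,1],[0.032,0.021,0,0,1],[0.036,0.0227,0,0,1],[0.0395,0.0243,0,0,1],[0.0395,0.0243,0,0,1]]]'|grep force; python3 -c 'from h import *;st();shot("wrist","w10.png")'
python3 -m jog '[[[0,0,0,0,1],[0,0,0,0,1],[0,0,0,0,1],[0,0,0,0,1],[0,0,0,0,1]]]' 120|grep force; python3 -c 'from h import *;st()'
```

```text
contact_force: [0.6, -0.2, -1.3]
t 22.05 rack x -0.1971 y -0.0512 z 0.0421  Frack 0.68 -0.08 -1.27 yawerr 0.0007 op 0.0115 T [ 0.01 -0.21 -0.06]
contact_force: [-0.9, -0.1, -0.4]
t 22.60 rack x -0.1971 y -0.0513 z 0.0423  Frack -0.85 -0.26 -0.38 yawerr 0.0008 op 0.0101 T [ 0.02 -0.04 -0.06]
```

View pics/w10.png

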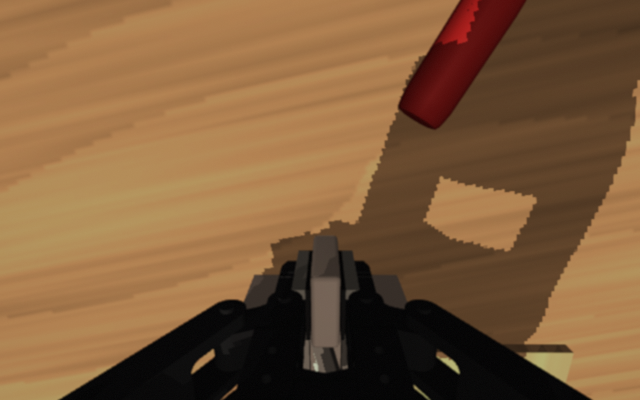

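```bash
python3 -m jog '[[[-0.003,0,0,0,1],[-0.006,0,0,0,1],[-0.01,0,0,0,1],[-0.014,0,0,0,1],[-0.018,0,0,0,1],[-0.018,0,0,0,1],[-0.018,0,0,0,1]]]'|grep force; python3 -c 'from h import *;st();shot("wrist","w11.png")'
```

```text
contact_force: [0.3, 0.4, -3.9]
t 23.30 rack x -0.1969 y -0.0512 z 0.0605  Frack 0.26 0.47 -3.91 yawerr 0.0008 op 0.0103 T [ 0.08  0.29 -0.02]
```

View pics/w11.png

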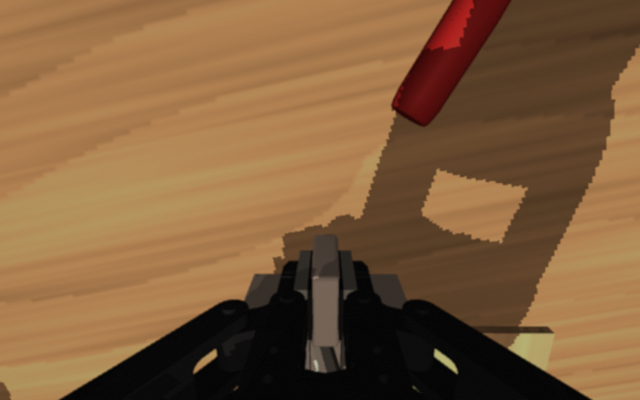

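```bash
python3 -m jog '[[[-0.005,0.001,0,0,1],[-0.012,0.003,0,0,1],[-0.021,0.005,0,0,1],[-0.03,0.008,0,0,1],[-0.04,0.01,0,0,1],[-0.05,0.01,0,0,1],[-0.06,0.01,0,0,1],[-0.068,0.01,0,0,1],[-0.074,0.01,0,0,1],[-0.077,0.01,0,0,1],[-0.077,0.01,0,0,1]]]'|grep force
python3 - <<'E'
from h import *
st();shot("wrist","w12.png")
c=np.array([.5457,.2400]); g=c-.078*np.array([np.cos(RK[2]),np.sin(RK[2])]); go([*g,.1375])
E
```

```text
contact_force: [-0.1, -0.1, -4.5]
t 24.45 rack x -0.2062 y -0.0510 z 0.1378  Frack -0.10 -0.11 -4.54 yawerr 0.0008 op 0.0105 T [0.12 0.26 0.01]
t 24.5 pos [ 0.5021 -0.1206  0.1373] rack [-0.2065 -0.051 ] shift [-0.      0.1095  0.362 ] turn 0.0008 F [ 0.6  -0.15 -4.01] op 0.01
```

View pics/w12.png

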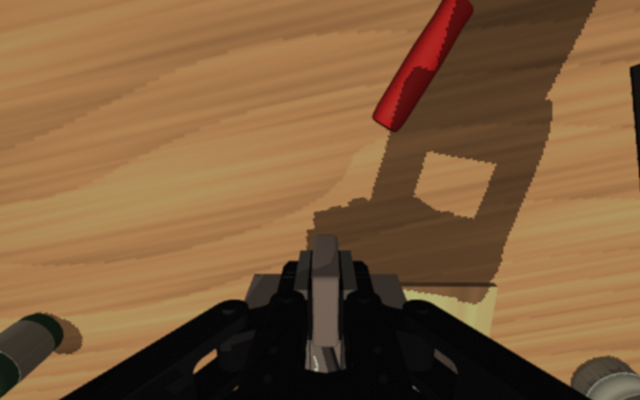

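The tray is held steady. Now carrying it to above the mat.

```bash
python3 -m jog '[[[0,0.001,0.004,0,1],[0,0.004,0.012,0,1],[0,0.008,0.026,0,1],[0,0.014,0.045,0,1],[0,0.02,0.065,0,1],[0,0.026,0.085,0,1],[0,0.032,0.105,0,1],[0,0.038,0.125,0,1],[0,0.044,0.145,0,1],[0,0.048,0.16,0,1],[0,0.052,0.17,0,1],[0,0.053,0.175,0,1]]]'|grep force
python3 - <<'E'
from h import *
c=np.array([.5457,.2400]); g=c-.078*np.array([np.cos(RK[2]),np.sin(RK[2])]); go([*g,.1375])
E
```

```text
contact_force: [-0.6, -0.7, -4.6]
t 25.7 pos [0.4856 0.0629 0.1372] rack [-0.2605  0.1252] shift [-0.0002  0.0553  0.1858] turn 0.0025 F [-0.57 -0.7  -4.58] op 0.0102
```

```bash
python3 -m jog '[[[0,0.002,0.007,0,1],[0,0.005,0.017,0,1],[0,0.011,0.036,0,1],[0,0.017,0.056,0,1],[0,0.023,0.076,0,1],[0,0.029,0.097,0,1],[0,0.035,0.118,0,1],[0,0.041,0.138,0,1],[0,0.047,0.158,0,1],[0,0.052,0.174,0,1],[0,0.0545,0.183,0,1],[0,0.0553,0.1858,0,1]]]'|grep force
python3 - <<'E'
from h import *
c=np.array([.5457,.2400]); g=c-.078*np.array([np.cos(RK[2]),np.sin(RK[2])]);shot('wrist','w13.png');shot('top','t13.png');shot('scene','s13.png'); go([*g,.1375])
s=load('s13.png');cc=s["c"][120:290,300:500,::-1];cv2.imwrite("pics/z13.png",cv2.resize(cc,None,fx=3.5,fy=3.5,interpolation=cv2.INTER_CUBIC))
E
```

```text
contact_force: [0.8, -0.2, -4.6]
t 27.05 pos [0.4694 0.2557 0.1372] rack [-0.3161  0.3105] shift [-0.0003  0.0001  0.0003] turn 0.0022 F [ 0.3  -0.7  -4.07] op 0.01
```

View pics/z13.png

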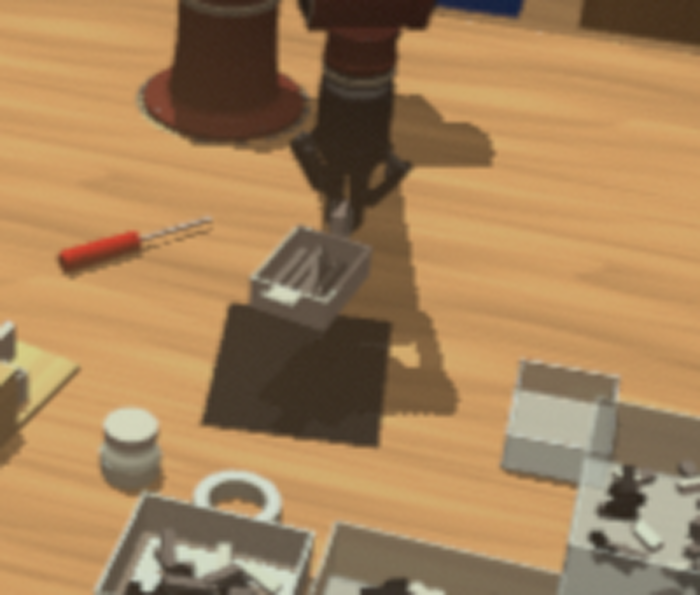

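View pics/w13.png

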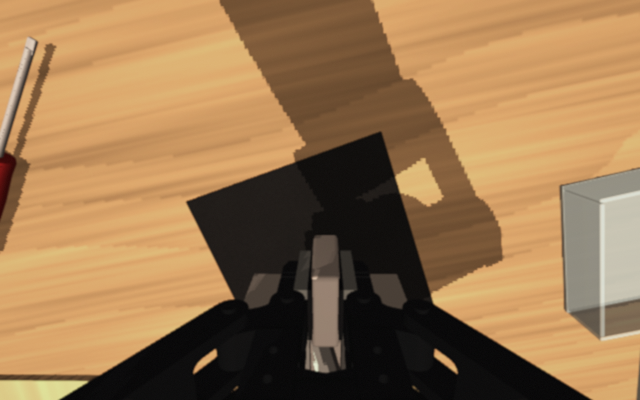

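View pics/t13.png

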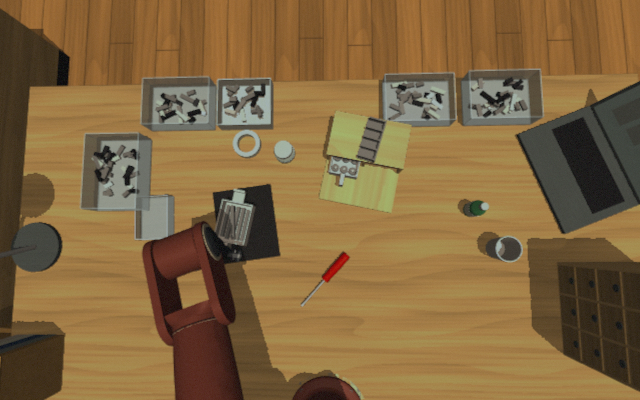

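The tray sits level over the mat with the beams and tail in view (top ~(237,222) with parallax). Lowering to just above it.

```bash
python3 -m jog '[[[0.004,0,0,0,1],[0.012,0,0,0,1],[0.022,0,0,0,1],[0.034,0,0,0,1],[0.046,0,0,0,1],[0.058,0,0,0,1],[0.07,0,0,0,1],[0.08,0,0,0,1],[0.087,0,0,0,1],[0.09,0,0,0,1],[0.09,0,0,0,1]]]'|grep force; python3 -c 'from h import *;st()'
python3 -m jog '[[[0.002,0,0,0,1],[0.004,0,0,0,1],[0.006,0,0,0,1],[0.008,0,0,0,1],[0.008,0,0,0,1],[0.008,0,0,0,1]]]'|grep force; python3 -c 'from h import *;st()'
```

```text
contact_force: [-0.2, 0.1, -4.6]
t 28.15 rack x -0.3172 y 0.3102 z 0.0468  Frack -0.24 0.05 -4.59 yawerr 0.0022 op 0.0102 T [ 0.03  0.25 -0.08]
contact_force: [-0.1, 0.4, -4.9]
t 28.75 rack x -0.3173 y 0.3102 z 0.0388  Frack -0.22 0.33 -4.91 yawerr 0.0022 op 0.0100 T [0.04 0.3  0.02]
```

```bash
python3 -m jog '[[[0.001,0,0,0,1],[0.002,0,0,0,1],[0.003,0,0,0,1],[0.003,0,0,0,1]]]' |grep force; python3 -c 'from h import *;st()'
```

```text
contact_force: [-5.2, 0.4, 3.9]
t 29.15 rack x -0.3170 y 0.3106 z 0.0367  Frack -5.14 -0.66 3.86 yawerr 0.0022 op 0.0100 T [-0.06  0.25 -0.13]
```

The rear has touched. I'll soften the grip so the plate can pivot, then lower the front.

```bash
python3 -m jog '[[[0,0,0,0,1],[0,0,0,0,1],[0,0,0,0,1]]]' 20|grep force; python3 -c 'from h import *;st()'
python3 -m jog '[[[0.001,0.0003,0,0,1],[0.002,0.0006,0,0,1],[0.003,0.001,0,0,1],[0.003,0.001,0,0,1]]]'|grep force; python3 -c 'from h import *;st()'
```

```text
contact_force: [-3.7, 0.4, 2.8]
t 29.45 rack x -0.3167 y 0.3107 z 0.0369  Frack -3.67 -0.34 2.77 yawerr 0.0022 op 0.0102 T [-0.08  0.13 -0.1 ]
contact_force: [-8.9, -2.3, 9.6]
t 29.85 rack x -0.3173 y 0.3110 z 0.0353  Frack -8.26 -4.09 9.56 yawerr 0.0022 op 0.0099 T [-0.46  0.29 -0.23]
```

```bash
python3 -m jog '[[[-0.001,0,0,0,0.9],[-0.001,0,0,0,0.9],[-0.001,0,0,0,0.9]]]' 20|grep force; python3 -c 'from h import *;st();shot("wrist","w14.png")'
```

```text
contact_force: [-2.2, 0.2, 3.0]
t 30.15 rack x -0.3168 y 0.3111 z 0.0364  Frack -2.17 -0.21 2.98 yawerr 0.0021 op 0.0101 T [-0.15 -0.17 -0.18]
```

View pics/w14.png

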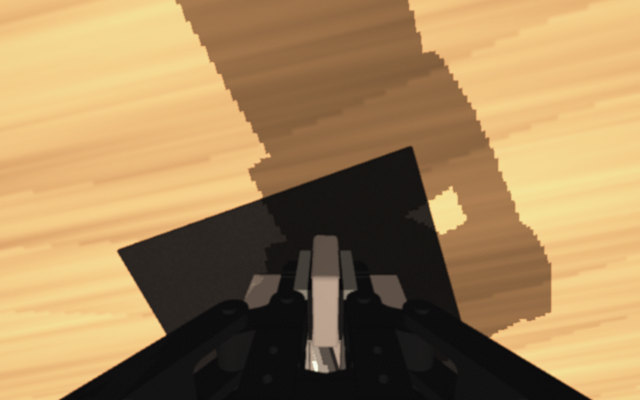

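```bash
python3 -m jog '[[[0,0,0,0,0.76],[0,0,0,0,0.76],[0,0,0,0,0.76]]]' 20|grep force; python3 -c 'from h import *;st()'
python3 -m jog '[[[0.0005,0,0,0,0.75],[0.001,0.0003,0,0,0.75],[0.0015,0.0005,0,0,0.75],[0.0015,0.0005,0,0,0.75]]]'|grep force; python3 -c 'from h import *;st()'
```

```text
contact_force: [-2.5, -0.5, 2.7]
t 30.50 rack x -0.3168 y 0.3111 z 0.0363  Frack -2.37 -1.06 2.67 yawerr 0.0022 op 0.0103 T [-0.21 -0.06 -0.19]
contact_force: [-6.0, -1.3, 6.6]
t 30.90 rack x -0.3171 y 0.3112 z 0.0355  Frack -5.57 -2.54 6.56 yawerr 0.0023 op 0.0110 T [-0.39 -0.06 -0.27]
```

```bash
python3 -m jog '[[[0,0,0,0,0.735],[0,0,0,0,0.73],[0,0,0,0,0.73],[0,0,0,0,0.73]]]'|grep force; python3 -c 'from h import *;st();shot("wrist","w15.png")'
```

```text
contact_force: [-0.7, -0.3, 0.4]
t 31.30 rack x -0.3172 y 0.3111 z 0.0352  Frack -0.59 -0.41 0.42 yawerr 0.0021 op 0.0118 T [-0.11 -0.06 -0.18]
```

View pics/w15.png

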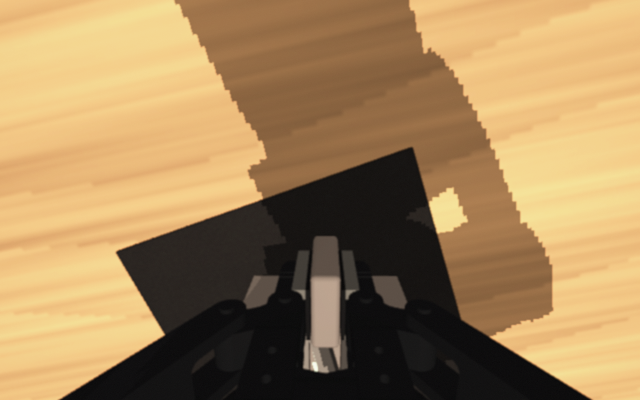

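Grip is soft now and the forces are near zero. Lowering the front the last few millimetres.

```bash
python3 -m jog '[[[0.001,0.0003,0,0,0.73],[0.002,0.0006,0,0,0.73],[0.0025,0.0008,0,0,0.73],[0.003,0.001,0,0,0.73],[0.003,0.001,0,0,0.73]]]'|grep force; python3 -c 'from h import *;st()'
```

```text
contact_force: [-3.6, -2.9, 7.0]
t 31.85 rack x -0.3181 y 0.3110 z 0.0330  Frack -2.91 -3.57 6.95 yawerr 0.0023 op 0.0120 T [-0.34  0.39 -0.12]
```

```bash
python3 -m jog '[[[0,0,0,0,0.72],[0,0,0,0,0.71],[0,0,0,0,0.7],[0,0,0,0,0.68],[0,0,0,0,0.64],[0,0,0,0,0.6],[0,0,0,0,0.5],[0,0,0,0,0.4],[0,0,0,0,0.4]]]'|grep -E 'force|open'; python3 -c 'from h import *;st();shot("wrist","w16.png")'
```

```text
contact_force: [0.6, -0.5, 0.2]
opening: 0.0255
t 32.75 rack x -0.3180 y 0.3110 z 0.0330  Frack 0.71 -0.37 0.18 yawerr 0.0023 op 0.0255 T [-0.    0.03 -0.01]
```

View pics/w16.png

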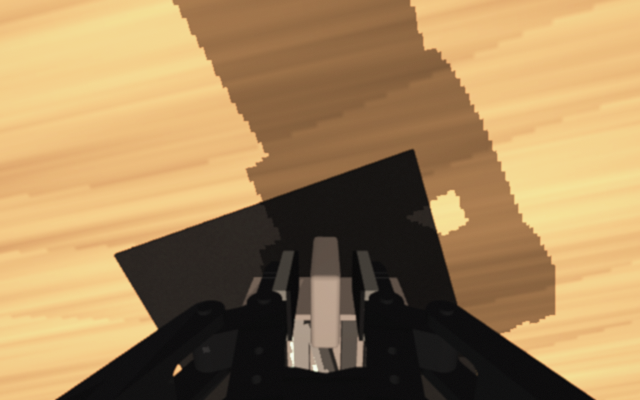

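Released, with the plate free between the jaws. Retreating straight up.

```bash
python3 -m jog '[[[0,0,0,0,0.2],[-0.003,0,0,0,0.1],[-0.01,0,0,0,0],[-0.025,0,0,0,0],[-0.05,0,0,0,0],[-0.08,0,0,0,0],[-0.11,0,0,0,0],[-0.14,0,0,0,0],[-0.16,0.02,0,0,0],[-0.16,0.04,0,0,0],[-0.16,0.06,0,0,0],[-0.16,0.06,0,0,0]]]'|grep -E 'force|open'
python3 - <<'E'
from h import *
st()
for n in ['top','scene','wrist']: shot(n,n+'F.png')
s=load('topF.png');cc=s["c"][165:285,180:310,::-1];cv2.imwrite("pics/zF.png",cv2.resize(cc,None,fx=5,fy=5,interpolation=cv2.INTER_CUBIC))
E
```

```text
contact_force: [-0.3, -0.1, 0.1]
opening: 0.0424
t 34.00 rack x -0.3782 y 0.3116 z 0.1950  Frack -0.23 -0.19 0.05 yawerr 0.0040 op 0.0424 T [ 0.04 -0.05  0.03]
```

View pics/wristF.png

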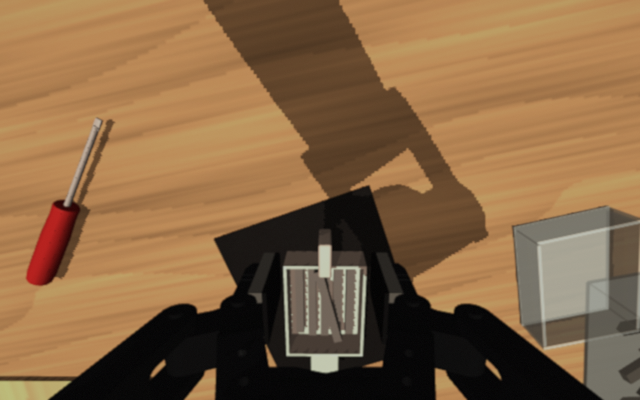

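View pics/zF.png

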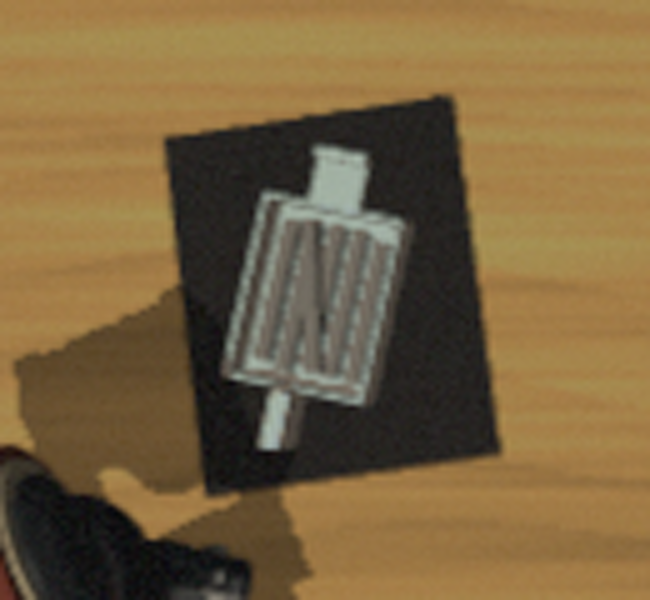

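View pics/sceneF.png

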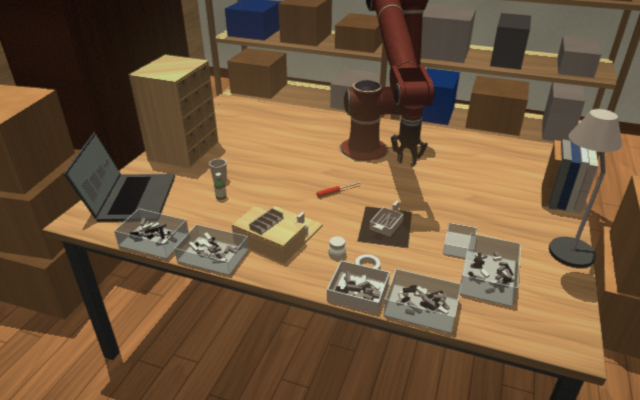

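Run:
```python
from h import *
d=load('topF.png')
X=ray(d,180+317.5/5-.5,165+299.5/5-.5,.039); print(X, np.hypot(*(X[:2]-[.5457,.24])))
a=load('top0.png')['c'].astype(int); b=d['c'].astype(int); m=(abs(a-b).max(2)>60).astype(np.uint8)
n,l,s,c=cv2.connectedComponentsWithStats(m)
print([tuple(r) for r in s[1:] if r[4]>15])
st(); ctrl.finish_job()
```

```text
[0.54167706 0.23847126 0.039     ] 0.004303618227836626
[(np.int32(362), np.int32(165), np.int32(16), np.int32(29), np.int32(117)), (np.int32(376), np.int32(167), np.int32(8), np.int32(14), np.int32(46)), (np.int32(385), np.int32(169), np.int32(9), np.int32(14), np.int32(90)), (np.int32(376), np.int32(181), np.int32(4), np.int32(10), np.int32(22)), (np.int32(381), np.int32(183), np.int32(11), np.int32(3), np.int32(20)), (np.int32(225), np.int32(194), np.int32(36), np.int32(61), np.int32(1124)), (np.int32(200), np.int32(234), np.int32(6), np.int32(7), np.int32(17)), (np.int32(211), np.int32(234), np.int32(6), np.int32(7), np.int32(16)), (np.int32(114), np.int32(254), np.int32(119), np.int32(105), np.int32(5881)), (np.int32(224), np.int32(263), np.int32(13), np.int32(10), np.int32(41)), (np.int32(72), np.int32(298), np.int32(58), np.int32(61), np.int32(1788)), (np.int32(230), np.int32(298), np.int32(16), np.int32(8), np.int32(42)), (np.int32(231), np.int32(321), np.int32(17), np.int32(7), np.int32(49)), (np.int32(164), np.int32(335), np.int32(29), np.int32(21), np.int32(296)), (np.int32(138), np.int32(337), np.int32(28), np.int32(11), np.int32(137)), (np.int32(250), np.int32(344), np.int32(15), np.int32(7), np.int32(36)), (np.int32(239), np.int32(351), np.int32(19), np.int32(9), np.int32(41)), (np.int32(133), np.int32(352), np.int32(95), np.int32(48), np.int32(1753)), (np.int32(219), np.int32(359), np.int32(28), np.int32(41), np.int32(587)), (np.int32(298), np.int32(363), np.int32(25), np.int32(10), np.int32(164)), (np.int32(274), np.int32(368), np.int32(14), np.int32(20), np.int32(136)), (np.int32(216), np.int32(373), np.int32(8), np.int32(15), np.int32(33)), (np.int32(44), np.int32(386), np.int32(39), np.int32(14), np.int32(273))]
t 34.15 rack x -0.3764 y 0.3114 z 0.1942  Frack -0.58 0.18 -0.02 yawerr 0.0023 op 0.0425 T [-0.06 -0.01  0.06]
the job is handed in; nothing more can be done
```

The beam tray is out of the rack and standing on the mat, released, and the job was handed in at about 34 s of the 64 s.

- **Drawing it out:** I pinched the plate softly and drew the tray out about 68 mm, until the strip caught at roughly 4–5 N. I then raised the front to about 21°, checked in the wrist image, and drew it clear with no catch showing in the forces.
- **Setting it down:** I lowered the front on the porch, gripped firmly, carried the tray over, and set its rear down first. The first try at lowering the front met about 10 N because the grip was slow to soften. I eased off, opened the jaws slightly, and lowered it the rest of the way at about 7 N.

**Last checks:**
- The tray's middle is about 4 mm from the mat's middle, and it looks flat in the images, with the beams still in it. I did not measure its final tilt.
- The gripper is clear above and beside it, with force readings at noise level.
- Comparing the top images from before and after, the only changes are the tray's old and new places and the arm with its shadow. The other tray and the bystanders have not visibly moved.

No check failed or disagreed.

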